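# Load the calibration-standard hanger into its rail

### The job

Pick the steel hanger with the brass calibration standards off its parking block, enter its glide at the open end of the channel rail, and slide it along inside until it is fully home against the stop at the closed end; then let go and leave it hanging there. The rail is clamped a little askew and out of level on its rack, so feel your way along and press home lightly: about 10 N is plenty, never force it. Leave everything else on the bench where it is.

Things in the scene. Friction and masses are not known exactly. Their poses are not given: they have to be found in the camera images.
- hanger: Steel saddle-shaped hanger, 0.21 to 0.39 kg, the same either way round. Origin: centre of the underside of its white glide; x: direction of travel, z up. Glide z 0 to 21 mm, 32 mm wide (y), 26 mm long, with narrower noses (26 mm wide, z 2 to 18) making it 34 mm long. Two side plates 36 mm long hang at y = +-35 mm, 6 mm thick, from z = 38 to -45 mm; brass connectors outside reach y = +-51.
- tab (a point): Grip point in the hanger's upright aluminium tab, 72 mm above the hanger's origin, same axes. The tab is 24 mm long in x, 12 mm thick in y, and reaches from z = 44 mm (cross plate) to 94 mm above the origin. Pinch it from above across its thickness.
- neck (a point): Middle of the hanger's neck that runs in the rail's slot, 30 mm above the hanger's origin, same axes: 12 mm wide in y, 20 mm long in x, from z = 21 to 38 mm above the origin; above it lies the cross plate, 36 x 76 mm, 6 mm thick.
- stand: Fixed black parking block with a 100 x 100 x 10 mm foot. Origin at the centre of its underside. Its top is a shallow pocket with its floor at z = 70 mm, 42 mm in x by 38 mm in y, with lips 5 mm high round it; the hanger's glide stands in it, about aligned with the block's axes. Lift the hanger at least 10 mm to clear the lips.
- rack: Fixed rack carrying the rail: foot 230 x 80 mm, post, upright end plate 120 mm wide and 162 mm high, aluminium channel 45 mm wide, 225 mm long. Origin on the table below the middle of the rail's open end; x from open to closed end, z up. Channel at its open end: underside z = 90 mm, inner floor 94, ceiling 120, top 124; inside 37 mm wide; 17 mm slot along its top. Hanger side plates go outside it.
- mouth (a point): Middle of the rail's inner floor at its open end, 94 mm above the rack's origin; axes of the rack, not of the channel. From this point the channel, rigidly clamped, runs at an unknown angle up to 0.13 rad to either side of the rack's x axis and up to 0.085 rad above or below level. The glide has 2.5 mm play on each side and 5 mm in height, and tolerates these angles untilted and unturned.
- nominal_home (a point): Where the hanger's origin would be when home if the channel were true: 179 mm from the open end, on the inner floor. The real place is up to 26 mm to either side and up to 16 mm higher or lower. The stop, a rigid rubber-faced block 16 mm wide on top of the channel (0 to 21 mm above its top), face 197 mm from the open end, meets the edge of the hanger's cross plate.
- adapter: bystander: small brass and steel coaxial adapter, 16 mm across, 20 mm high, standing on the rack's foot beside the channel; origin at the centre of its underside
- mouse: bystander: black computer mouse, 105 x 60 x 32 mm, origin at the centre of its underside
- torque_wrench: bystander: flat wrench 190 mm long, lying on the table along its x, origin about the middle of its underside
- screwdriver: bystander: screwdriver 160 mm long, lying on the table along its x, origin about the middle of its underside
- solvent: bystander: closed white bottle, 60 mm across, 130 mm high, origin at the centre of its underside
- pot: bystander: small round open bowl, 70 mm across, 40 mm high, origin at the centre of its underside
- chip_case: bystander: flat grey case 75 x 75 x 14 mm, origin at the centre of its underside
There are look-alikes about, which are no part of the job. What is shaped like the hanger but green is not meant. Leave any turquoise look-alike of the stand alone.

How it is judged:
By the outcome, as a careful person would: the job done as asked, in the order asked, and still so for the second after the job is handed in, with the robot touching nothing.
It also fails if it takes over 72 s, if anything falls off the work surface, if the arm or the gripper's body presses on something with over 40 N, if the wrist force passes 120 N, or if a joint passes its speed limit or range.

### The arm

A 7-joint arm with a two-finger parallel gripper is mounted at the origin on the work surface. World frame = base frame: x ahead of the robot, y to its left, z up, the work surface at z = 0. Lengths are in m, angles in rad, forces in N, time in s.
With the tool pointing down it reaches from about 0.35 to 0.9 m from the base axis. Payload 8.1 kg.
Tool frame: the origin (TCP) lies at the very end of the fingers, on their centre line; the grasp point (between the pads) lies 19 mm behind it; z points along the fingers, y is the line along which they close (so a half turn about z gives the same grasp; the last joint's range is limited). The gripper opens to 92 mm and grips with 3 to 60 N. Pads are 19 mm wide; open, the fingers measure 130 mm over their backs; the gripper's body (75 mm by 190 mm) begins 47 mm behind the grasp point.
Start: joints at [1.05, 0.434, 0.025, 1.573, -0.012, 1.134, -0.075], TCP at [0.254, -0.571, 0.206] pointing down, gripper open.
Joint ranges: [-2.62, 2.62], [-0.44, 2.09], [-1.27, 1.32], [0.08, 2.57], [-1.32, 4.46], [0.12, 2], [-2.74, 2.74]. Speed limits (rad/s): [2.22, 2.22, 3.01, 3.01, 3.14, 3.14, 3.14].

### API

Orientations are given as a rotation vector (axis times angle).
In Python, from cell import arm gives the robot as it stands.
- The arm moves only by the tool drive_tool, never from a script. Its argument "targets" is a list of rows, each a list of 7 numbers: the turn, a rotation vector about the world's x, y, z in units of 5 degrees (1.0 is 5 degrees), then the shift along the world's x, y, z in units of 40 mm (1.0 is 40 mm), then the opening, from 0 (shut) to 1 (fully open). In form: [[wx, wy, wz, dx, dy, dz, fingers], ...]. A call has 1 to 5 rows; each row is the pose to reach, as a shift and turn from the pose commanded when the call began; what a row does not reach only later rows make up. A row lasts 1/10 s, in which the tool goes at most 50 mm and 8.59 degrees, less where a joint would pass 70% of its speed; a pose out of reach is approached as far as the arm can. A call with a gripper value outside its range is refused whole. The fingers move at their own pace and stop on an object; "force" is the grip in N (left out, the last holds). Time passes only in rows, so rows that repeat a pose let the fingers close. It gives the time, the measured TCP pose, the force, the opening and the grip force at its end, in the units of the state.
- arm.observe(): the state, without advancing time (a new reading comes with each control period).
- arm.get_image(name): name is "side" or "top" or "wrist"; returns a dict with "pixels" (480x640x3 uint8, red, green, blue), "intrinsics" (3x3 intrinsics, pixels), "rvec" (rotation vector, rad) and "tvec" (3), from world to camera coordinates, as OpenCV has them; the wrist camera has in their place "mount" (4x4, takes a point from camera to tool coordinates, whose origin is the TCP and whose axes are the flange's). Camera axes: x right, y down, z forward; pixel columns grow to the right and rows downward; lengths in m; the calibration is good to about 2 mm. A picture is of the moment at which its call begins: read the wrist's pose just before it. There is no depth.
- arm.sign_off(): hands the job in; it is judged then, once.
The state is a dict: "clock": time; "joints": joint angles; "dq": joint speeds; "joint_efforts": joint torques, N m; "position": TCP position; "ee_rot": TCP orientation; "force": force on the tool from outside, world axes, zero at the start; "ft_torque": the same for the moment, N m; "width": opening from 0.0 (shut) to 1.0 (fully open); "gripper_force": force on a finger pad.
Only numpy, scipy, OpenCV 4.12 (cv2) and the standard library are available. Lean on these libraries where they do the work, as an engineer would, in place of code of your own. Each camera call takes 0.05 s, during which the arm holds its last target. There are 200 camera calls.

## Working session

There is one attempt and no reset: what is moved stays moved. The work goes in short steps, Python scripts to look and compute and a tool call to move; the robot and the scene stay as the last step left them, time stands still between calls to the robot, and variables do not carry over. Pictures are saved under pics/ and viewed, at most 10 in all, crops included, and the job is handed in when it is done.

Besides the shell and the picture viewer there is one more tool, called after "Call:" in YAML: its name, and indented under it one key for each argument. drive_tool: Moves the arm, as the interface text tells. Its arguments: {"type":"object","properties":{"targets":{"type":"array"},"force":{"type":"number"}},"required":["targets"]}

```bash
mkdir -p pics; cat > h.py <<'E'
import numpy as np, cv2
from cell import arm
def snap(name,fn):
    s=arm.observe(); im=arm.get_image(name); cv2.imwrite('pics/'+fn,im['pixels'][:,:,::-1])
    K=np.array(im['intrinsics'])
    if 'mount' in im:
        T=np.eye(4);T[:3,:3]=cv2.Rodrigues(np.array(s['ee_rot'],float))[0];T[:3,3]=s['position']
        M=np.linalg.inv(T@np.array(im['mount'])); R,t=M[:3,:3],M[:3,3]
    else: R=cv2.Rodrigues(np.array(im['rvec'],float))[0]; t=np.array(im['tvec'],float).ravel()
    np.savez('pics/'+fn+'.npz',K=K,R=R,t=t)
def cam(fn):
    d=np.load('pics/'+fn+'.npz'); return d['K'],d['R'],d['t']
def ray(fn,u,v):
    K,R,t=cam(fn); return -R.T@t, R.T@np.linalg.inv(K)@[u,v,1]
def atz(fn,u,v,z):
    c,d=ray(fn,u,v); return c+d*(z-c[2])/d[2]
def proj(fn,p):
    K,R,t=cam(fn); q=K@(R@np.array(p)+t); return q[:2]/q[2]
def tri(*obs):
    A=0;b=0
    for fn,u,v in obs:
        c,d=ray(fn,u,v); d/=np.linalg.norm(d); P=np.eye(3)-np.outer(d,d); A=A+P; b=b+P@c
    return np.linalg.solve(A,b)
E
python3 - <<'E'
from h import *
snap('top','top1.png');snap('side','side1.png')
for f in('top1.png','side1.png'):
    K,R,t=cam(f);print(f,-R.T@t,R[2])
print(arm.observe())
E
```

```text
top1.png [0.4081025  0.06834126 1.341981  ] [ 0.08265728 -0.00897679 -0.9965376 ]
side1.png [-0.25394394  0.77003813  0.72582887] [ 0.63203558 -0.59483582 -0.49669042]
{'clock': 0.1, 'joints': array([ 1.05041275,  0.4351323 ,  0.02499217,  1.57394225, -0.01158498,
        1.13398769, -0.07508823]), 'dq': array([-1.75758464e-03, -1.63767101e-03, -1.99698080e-03, -3.01640758e-03,
        1.67829957e-05,  1.40269008e-04, -3.74514394e-07]), 'joint_efforts': array([ 4.65941703e-03, -6.69122887e+01,  9.88760255e-01, -3.15145290e+01,
       -6.04965189e-02,  3.73733731e-02,  4.96933967e-05]), 'position': array([ 0.25334143, -0.57086457,  0.20566143]), 'ee_rot': array([-3.07208885e+00, -6.51125911e-01,  6.47874745e-04]), 'force': array([ 1.26705298, -0.00936572, -0.71554101]), 'ft_torque': array([ 0.01190515,  0.03561943, -0.02289061]), 'gripper_force': 0.0, 'width': 0.9996274178984038}
```

View pics/top1.png

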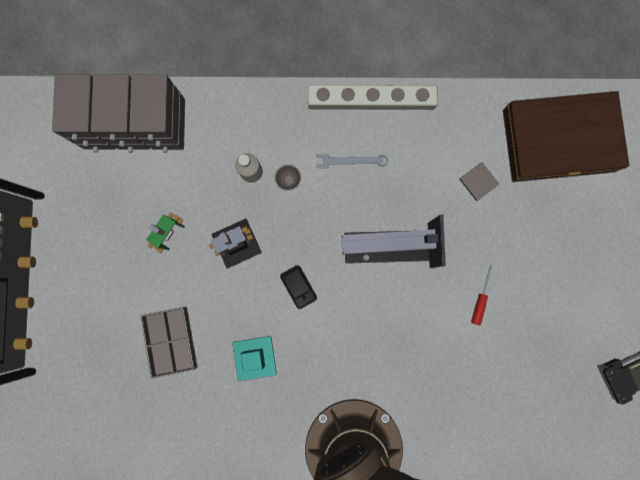

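View pics/side1.png

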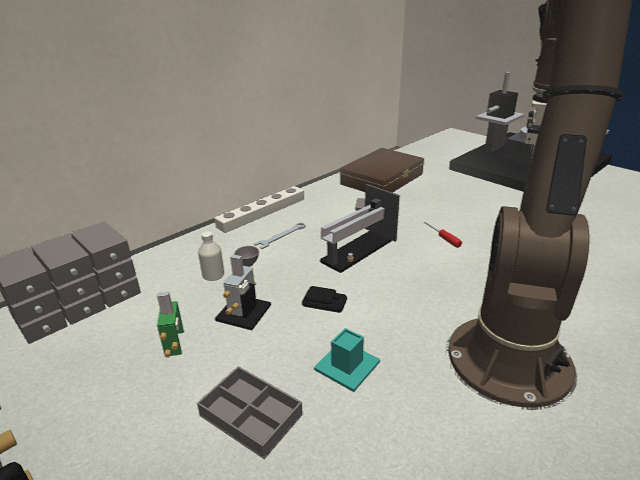

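Top view: grey hanger on the black block at (232,240). Look-alikes are the green hanger (165,232) and the turquoise stand (254,358). The rail's open end is about (343,243), and its closed end, by the end plate, is about (437,240). The grey hanger at (232,240) matches the description, so next I check it in a close crop.

```bash
python3 - <<'E'
from h import *
a=cv2.imread('pics/top1.png');b=cv2.imread('pics/side1.png')
def c(im,x,y,w,h,s):return cv2.resize(im[y:y+h,x:x+w],None,fx=s,fy=s,interpolation=cv2.INTER_CUBIC)
cv2.imwrite('pics/c1.png',np.hstack([c(a,200,210,66,66,6),cv2.copyMakeBorder(c(b,205,245,66,88,6),0,0,0,0,0)[:396+132][:396]]))
cv2.imwrite('pics/c2.png',np.vstack([c(a,335,205,115,65,6.9)[:, :793],]))
E
```

```text
(no output)
```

View pics/c1.png

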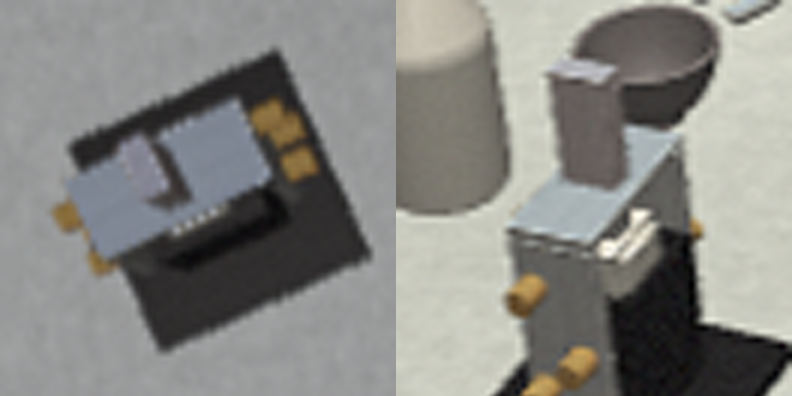

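View pics/c2.png

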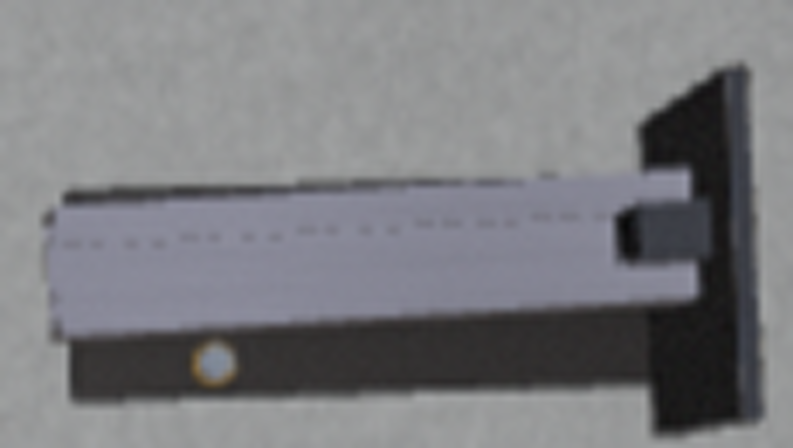

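The crops confirm a grey steel hanger with white glide and brass connectors: tab top at top-view px (224.5,238.7), plate corners about (239.7,226.3), (245.3,239.2), (216.7,253.3), (210.5,240.5). The rail top runs from about (343.5,244.2) at the open end to (435.5,239.1).

```bash
python3 - <<'E'
from h import *
f='top1.png'
P=[atz(f,200+u/6,210+v/6,.114) for u,v in[(238,98),(272,175),(100,260),(62,183)]]
P=np.array(P);print('plate',P,P.mean(0)); 
for i in range(4):print(np.linalg.norm(P[i]-P[(i+1)%4]))
y=P[3]+P[2]-P[0]-P[1];print('yaxis deg',np.degrees(np.arctan2(y[1],y[0])))
print('tabtop',atz(f,200+147/6,210+167/6,.164))
Q=np.array([atz(f,335+u/6.9,205+v/6.9,.124) for u,v in[(62,203),(57,338),(697,298),(690,172)]]);print('rail',Q)
m0=(Q[0]+Q[1])/2;m1=(Q[2]+Q[3])/2;d=m1-m0;print(m0,m1,np.linalg.norm(d),np.degrees(np.arctan2(d[1],d[0])))
# end plate top edge z=.162
E=np.array([atz(f,335+u/6.9,205+v/6.9,.162) for u,v in[(737,65),(757,418)]]);print('endplate',E,np.linalg.norm(E[0]-E[1]));e=E[0]-E[1];print('rack x deg',np.degrees(np.arctan2(e[1],e[0]))-90)
s=arm.observe();R=cv2.Rodrigues(s['ee_rot'])[0];print('tool R',R.round(3))
E
```

```text
plate [[0.55306869 0.27828072 0.114     ]
 [0.52207879 0.26422956 0.114     ]
 [0.4879384  0.33228306 0.114     ]
 [0.51877266 0.3480252  0.114     ]] [0.52046464 0.30570463 0.114     ]
0.03402659658527538
0.07613701854021931
0.034620317357396305
0.07772072085548601
yaxis deg 116.41097722794476
tabtop [0.52046794 0.30420316 0.164     ]
rail [[ 0.53279379  0.02761706  0.124     ]
 [ 0.48599426  0.02942301  0.124     ]
 [ 0.5000417  -0.19196578  0.124     ]
 [ 0.5438616  -0.19026058  0.124     ]]
[0.50939402 0.02852003 0.124     ] [ 0.52195165 -0.19111318  0.124     ] 0.219991915135721 -86.72765110362846
endplate [[ 0.57590206 -0.19865145  0.162     ]
 [ 0.45698504 -0.20326243  0.162     ]] 0.11900637626124688
rack x deg -87.77948524141559
tool R [[ 0.914  0.406 -0.001]
 [ 0.406 -0.914  0.001]
 [-0.    -0.001 -1.   ]]
```

Call:
drive_tool:
  targets:
    - [0,0,0,0.3,0.9,0.6,1]
    - [0,0,0,0.6,1.8,1.2,1]
    - [0,0,0,0.9,2.7,1.8,1]
    - [0,0,0,1.2,3.6,2.4,1]
    - [0,0,0,1.5,4.5,3,1]

```text
clock: 0.6
position: [0.3136, -0.3895, 0.327]
ee_rot: [-3.073, -0.651, 0.001]
force: [1.3, 0.3, 0.3]
width: 0.998
gripper_force: 0.0
```

Call:
drive_tool:
  targets:
    - [0,0,0,0.4,1.1,0,1]
    - [0,0,0,0.8,2.2,0,1]
    - [0,0,0,1.1,3.4,0,1]
    - [0,0,0,1.4,4.6,0,1]
    - [0,0,0,1.7,5.8,0,1]

```text
clock: 1.1
position: [0.3814, -0.1572, 0.3262]
ee_rot: [3.073, 0.651, -0.0]
force: [1.7, -0.8, -0.3]
width: 0.997
gripper_force: 0.0
```

Call:
drive_tool:
  targets:
    - [0,0,0,0.4,1.1,0,1]
    - [0,0,0,0.8,2.2,0,1]
    - [0,0,0,1.1,3.4,0,1]
    - [0,0,0,1.4,4.6,0,1]
    - [0,0,0,1.7,5.8,0,1]

```text
clock: 1.6
position: [0.4495, 0.0746, 0.3263]
ee_rot: [3.073, 0.651, 0.0]
force: [2.1, -0.8, -0.7]
width: 1.0
gripper_force: 0.0
```

Call:
drive_tool:
  targets:
    - [0,0,0.2,0.4,1.1,0,1]
    - [0,0,0.3,0.8,2.2,0,1]
    - [0,0,0.5,1.1,3.4,0,1]
    - [0,0,0.5,1.4,4.6,0,1]
    - [0,0,0.5,1.7,5.8,0,1]

```text
clock: 2.1
position: [0.5179, 0.3063, 0.3258]
ee_rot: [3.058, 0.717, -0.001]
force: [1.1, 0.1, 1.4]
width: 0.998
gripper_force: 0.0
```

```bash
python3 - <<'E'
from h import *
snap('wrist','w1.png');K,R,t=cam('w1.png');print(-R.T@t,R[2]);s=arm.observe();print(s['position'])
print(proj('w1.png',[.5205,.305,.164]),proj('w1.png',[.5205,.305,.114]))
E
```

```text
[0.5905862  0.34141562 0.5048472 ] [-0.26411782 -0.13113384 -0.95553424]
[0.51643327 0.31498151 0.32460255]
[321.2453825  210.74364889] [321.02803046 199.02986735]
```

View pics/w1.png

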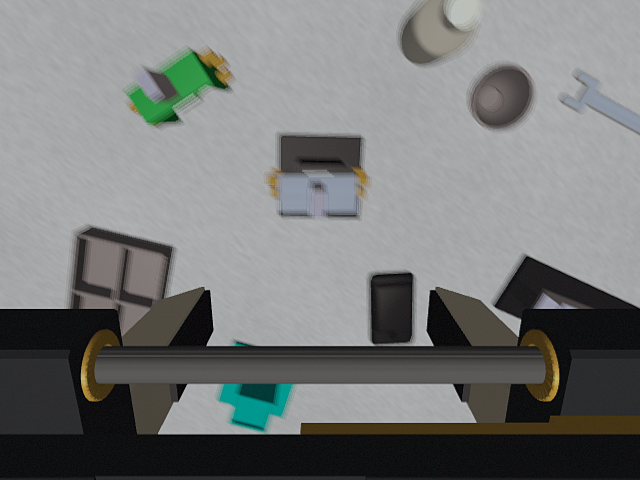

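Wrist view (slightly blurred): grey hanger in its pocket at (318,195), tab top about (318,211) against (321,211) predicted, aligned with the fingers; green look-alike far off at (180,85). I'll descend above the tab and look once more when it is still.

Call:
drive_tool:
  targets:
    - [0,0,0,0.1,0,-1,1]
    - [0,0,0,0.1,0,-2,1]
    - [0,0,0,0.1,0,-3.1,1]
    - [0,0,0,0.1,0,-3.1,1]
    - [0,0,0,0.1,0,-3.1,1]

```text
clock: 2.65
position: [0.5214, 0.3046, 0.2028]
ee_rot: [3.058, 0.718, -0.002]
force: [-0.2, -0.3, 1.4]
width: 0.996
gripper_force: 0.0
```

```bash
python3 - <<'E'
from h import *
snap('wrist','w2.png');s=arm.observe();print(s['position'],s['ee_rot'])
print(proj('w2.png',[.5205,.305,.164]),proj('w2.png',[.5205,.305,.114]))
a=cv2.imread('pics/w2.png');cv2.imwrite('pics/w2c.png',cv2.resize(a[150:400,180:460],None,fx=2.4,fy=2.4))
E
```

```text
[0.52222323 0.30540209 0.20425821] [-3.05752248e+00 -7.18059845e-01 -2.46056936e-03]
[316.63880275 264.13771244] [317.14651166 238.37399123]
```

View pics/w2c.png

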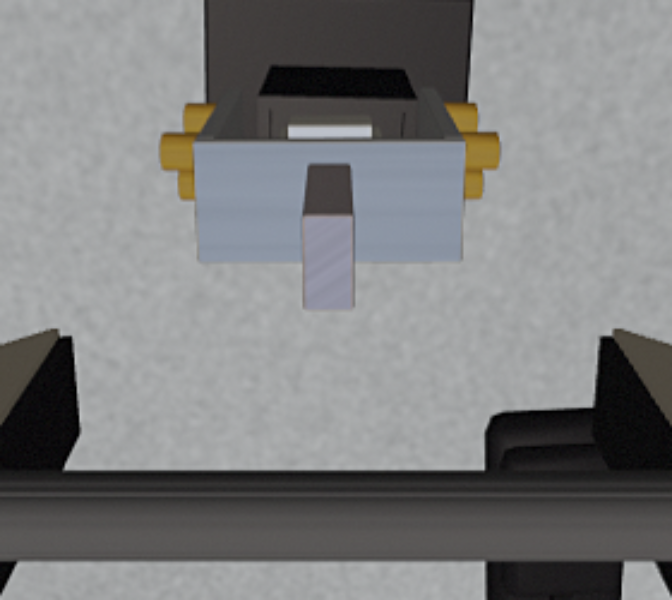

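The still close crop shows the tab top centred at full-image px (317,259); the white glide sits in the pocket and the plate edges are level in the image.

```bash
python3 - <<'E'
from h import *
f='w2.png'
c=lambda u,v:(180+u/2.4,150+v/2.4)
print('tab',atz(f,*c(329,262),.164))
P=np.array([atz(f,*c(u,v),.114) for u,v in[(194,141),(464,141),(462,262),(199,262)]]);print(P.mean(0),np.linalg.norm(P[0]-P[1]),np.linalg.norm(P[1]-P[2]))
y=P[0]+P[3]-P[1]-P[2];print(np.degrees(np.arctan2(y[1],y[0])))
s=arm.observe();R=cv2.Rodrigues(s['ee_rot'])[0];print(np.degrees(np.arctan2(R[1,1],R[0,1])),R[:,2],s['position'])
E
```

```text
tab [0.52328587 0.30609622 0.164     ]
[0.52308477 0.30608439 0.114     ] 0.07498178797555816 0.035690731879180516
116.39646701538534
-63.56713796103147 [ 0.0013236   0.00121745 -0.99999838] [0.52222323 0.30540209 0.20425821]
```

Call:
drive_tool:
  targets:
    - [0,0,0,0,0,-0.7,1]
    - [0,0,0,0,0,-1.4,1]
    - [0,0,0,0,0,-1.95,1]
    - [0,0,0,0,0,-1.95,1]
    - [0,0,0,0,0,-1.95,0.5]
  force: 30

```text
clock: 3.2
position: [0.5227, 0.3057, 0.1267]
ee_rot: [-3.057, -0.718, -0.004]
force: [0.8, 1.0, 0.4]
width: 0.955
gripper_force: 0.0
```

Call:
drive_tool:
  targets:
    - [0,0,0,0,0,0,0]
    - [0,0,0,0,0,0,0]
    - [0,0,0,0,0,0,0]
    - [0,0,0,0,0,0,0]
    - [0,0,0,0,0,0,0]
  force: 30

```text
clock: 3.7
position: [0.5216, 0.3047, 0.1246]
ee_rot: [3.058, 0.718, 0.0]
force: [0.6, 0.1, 0.5]
width: 0.526
gripper_force: 0.0
```

Call:
drive_tool:
  targets:
    - [0,0,0,0,0,0,0]
    - [0,0,0,0,0,0,0]
    - [0,0,0,0,0,0,0]
    - [0,0,0,0,0,0,0]
    - [0,0,0,0,0,0,0]
  force: 30

```text
clock: 4.2
position: [0.5215, 0.3048, 0.1243]
ee_rot: [-3.058, -0.718, 0.0]
force: [-0.8, 1.2, -1.2]
width: 0.13
gripper_force: 30.0
```

Call:
drive_tool:
  targets:
    - [0,0,0,0,0,0,0]
    - [0,0,0,0,0,0,0]
    - [0,0,0,0,0,0,0]
    - [0,0,0,0,0,0,0]
  force: 30

```text
clock: 4.6
position: [0.5215, 0.3047, 0.1242]
ee_rot: [3.058, 0.718, -0.0]
force: [-1.4, 1.9, -3.0]
width: 0.13
gripper_force: 30.0
```

Call:
drive_tool:
  targets:
    - [0,0,0,0,0,0.4,0]
    - [0,0,0,0,0,1.3,0]
    - [0,0,0,0,0,2.3,0]
    - [0,0,0,0,0,3.4,0]
    - [0,0,0,0,0,4.4,0]

```text
clock: 5.1
position: [0.5214, 0.3043, 0.3021]
ee_rot: [3.058, 0.718, -0.0]
force: [0.6, 0.5, -3.8]
width: 0.125
gripper_force: 30.0
```

Call:
drive_tool:
  targets:
    - [0,0,0,-0.4,-1,0,0]
    - [0,0,0,-0.8,-2,0,0]
    - [0,0,0,-1.2,-3,0,0]
    - [0,0,0,-1.6,-4,0,0]
    - [0,0,0,-2,-5,0,0]

```text
clock: 5.6
position: [0.4404, 0.1029, 0.3]
ee_rot: [3.058, 0.718, -0.001]
force: [0.5, -0.7, -2.9]
width: 0.127
gripper_force: 29.9
```

Call:
drive_tool:
  targets:
    - [0,0,0,-0.3,-0.8,0,0]
    - [0,0,0,-0.5,-1.1,0,0]
    - [0,0,0,-0.5,-1.1,0,0]
    - [0,0,0,-0.5,-1.1,0,0]
    - [0,0,0,-0.5,-1.1,0,0]

```text
clock: 6.1
position: [0.4218, 0.0617, 0.3003]
ee_rot: [-3.058, -0.72, -0.0]
force: [-0.6, 0.2, -2.3]
width: 0.128
gripper_force: 30.0
```

```bash
python3 - <<'E'
from h import *
snap('wrist','w3.png');s=arm.observe();print(s['position'],s['ee_rot'],s['force'],s['width'])
E
```

```text
[0.42181841 0.06174626 0.30028104] [-3.05737665e+00 -7.20714396e-01 -4.15696099e-05] [ 0.89137855 -0.36731942 -2.30407246] 0.1295197911442346
```

View pics/w3.png

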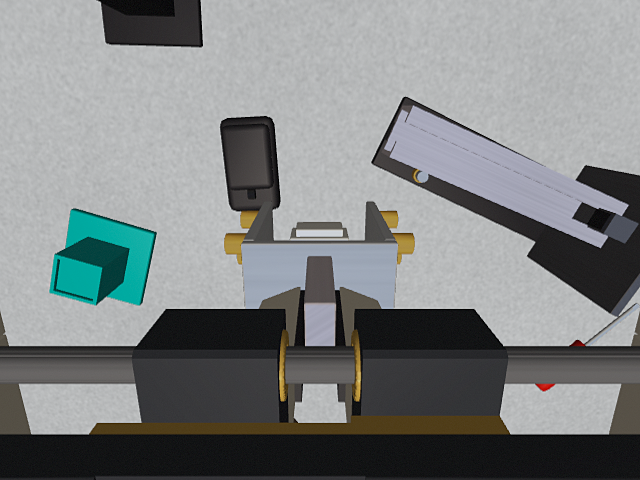

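Wrist view: the hanger is held square, tab at (320,320). The rail's open end is about (398,130), the closed end and stop about (600,220), and the adapter at (420,176) beside the channel. I'll enlarge the rail here and in the side view.

```bash
python3 - <<'E'
from h import *
a=cv2.imread('pics/w3.png');b=cv2.imread('pics/side1.png')
cv2.imwrite('pics/w3c.png',cv2.resize(a[95:255,378:640],None,fx=3,fy=3,interpolation=cv2.INTER_CUBIC))
cv2.imwrite('pics/s1c.png',cv2.resize(b[185:275,315:405],None,fx=6,fy=6,interpolation=cv2.INTER_CUBIC))
E
```

```text
(no output)
```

View pics/w3c.png

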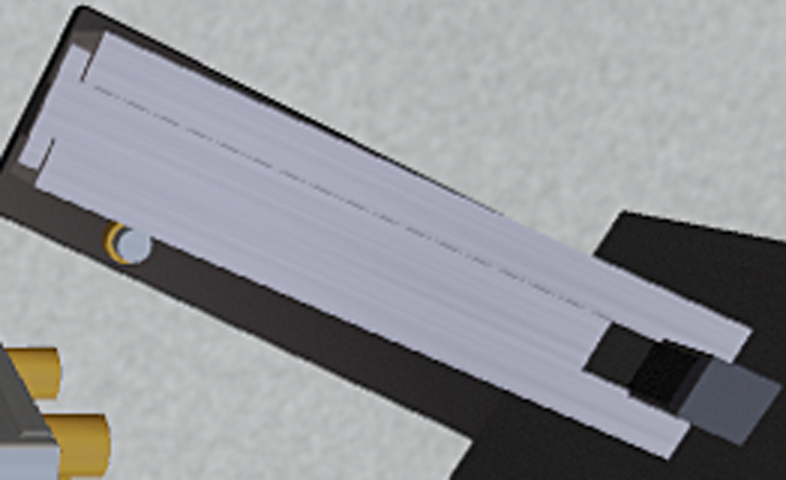

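View pics/s1c.png

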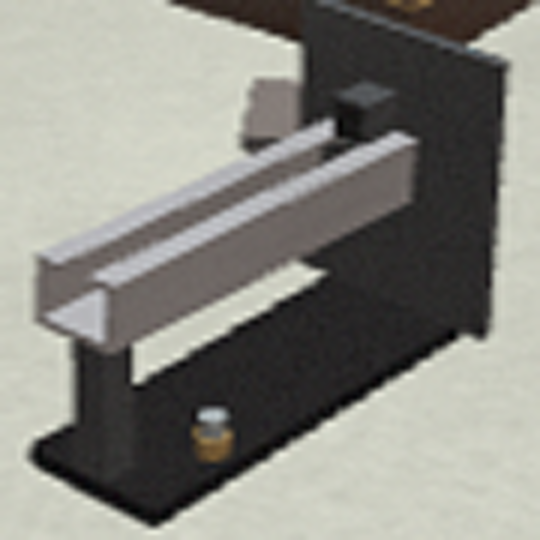

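Wrist crop: channel top corners at (107,32), (36,187), (750,330), (668,460). Side crop: top corners at (107,283), (38,256), (418,138). Next I fit the rail pose to these.

```bash
python3 - <<'E'
from h import *
from scipy.optimize import least_squares
w=lambda u,v:('w3.png',378+u/3,95+v/3)
s=lambda u,v:('side1.png',315+u/6,185+v/6)
t=lambda u,v:('top1.png',335+u/6.9,205+v/6.9)
A=(0,.0225,.03);B=(0,-.0225,.03);C=(.225,.0225,.03);D=(.225,-.0225,.03)
obs=[(A,w(107,32)),(B,w(36,187)),(C,w(750,330)),(D,w(668,460)),(A,s(38,256)),(B,s(107,283)),(D,s(418,138)),((0,-.0225,-.004),s(108,350)),(A,t(62,203)),(B,t(57,338)),(C,t(690,172)),(D,t(697,298))]
def T(p,l):
    R=cv2.Rodrigues(np.array([0,0,p[3]]))[0]@cv2.Rodrigues(np.array([0,-p[4],0.]))[0]; return np.array([p[0],p[1],p[6] if len(p)>6 else .094])+R@np.array(l)
for sel in(['w3'],['side1'],['w3','side1'],['w3','side1','top1']):
    o=[x for x in obs if x[1][0][:-4] in sel]
    f=lambda p:np.concatenate([proj(b[0],T(p,l))-b[1:] for l,b in o])
    r=least_squares(f,[.51,.028,0,-1.51,0][:2]+[0,-1.51,0],loss='soft_l1')
    p=r.x;print(sel,p.round(4),'yawdeg',np.degrees(p[3]).round(2),'pitch',p[4].round(4),abs(r.fun).max().round(2)); print(' home',T(p,(.179,0,0)).round(4))
E
```

```text
['w3'] [ 0.5118  0.031  -0.0864 -1.5053 -0.0702] yawdeg -86.25 pitch -0.0702 0.31
 home [ 0.5235 -0.1471  0.0815]
['side1'] [ 0.5133  0.0311 -0.0643 -1.517  -0.0683] yawdeg -86.92 pitch -0.0683 0.85
 home [ 0.5229 -0.1472  0.0818]
['w3', 'side1'] [ 0.5119  0.0311 -0.1135 -1.5059 -0.07  ] yawdeg -86.28 pitch -0.07 1.02
 home [ 0.5235 -0.1471  0.0815]
['w3', 'side1', 'top1'] [ 0.5118  0.0311  0.0137 -1.5065 -0.0698] yawdeg -86.32 pitch -0.0698 1.45
 home [ 0.5233 -0.1471  0.0815]
```

Call:
drive_tool:
  targets:
    - [0,0,1.6,0.4,0.1,0,0]
    - [0,0,3.2,0.9,0.1,0,0]
    - [0,0,4.8,1.3,0.2,0,0]
    - [0,0,6.4,1.7,0.3,0,0]
    - [0,0,8,2.2,0.34,0,0]

```text
clock: 6.65
position: [0.5101, 0.0759, 0.3001]
ee_rot: [-2.621, -1.731, 0.0]
force: [0.1, 0.2, -2.1]
width: 0.123
gripper_force: 30.0
```

Call:
drive_tool:
  targets:
    - [0,0,1.6,0,0,0,0]
    - [0,0,3.2,0,0,0,0]
    - [0,0,4.8,0,0,0,0]
    - [0,0,5.46,0,0,0,0]
    - [0,0,5.46,0,0,0,0]

```text
clock: 7.15
position: [0.5098, 0.0752, 0.3]
ee_rot: [-2.145, -2.294, -0.0]
force: [0.1, 0.1, -3.7]
width: 0.131
gripper_force: 30.0
```

Call:
drive_tool:
  targets:
    - [0.4,0.03,0,0,0,-1,0]
    - [0.8,0.05,0,0,0,-2,0]
    - [0.8,0.05,0,0,0,-3,0]
    - [0.8,0.05,0,0,0,-3.66,0]
    - [0.8,0.05,0,0,0,-3.66,0]

```text
clock: 7.65
position: [0.5071, 0.0739, 0.1505]
ee_rot: [-2.111, -2.25, -0.066]
force: [0.4, 0.3, -3.1]
width: 0.13
gripper_force: 30.0
```

Call:
drive_tool:
  targets:
    - [0,0,0,0,0,0,0]
    - [0,0,0,0,0,0,0]
    - [0,0,0,0,0,0,0]

```text
clock: 7.95
position: [0.5108, 0.0748, 0.1556]
ee_rot: [-2.114, -2.256, -0.078]
force: [-0.0, 0.8, -3.2]
width: 0.13
gripper_force: 30.0
```

```bash
python3 - <<'E'
from h import *
s=arm.observe();R=cv2.Rodrigues(s['ee_rot'])[0];print(s['position'],s['force'],s['ft_torque'],s['joints'].round(2))
print(np.degrees(np.arctan2(R[1,1],R[0,1])),R[:,2])
d=np.array([np.cos(np.radians(-86.3)),np.sin(np.radians(-86.3))]);d2=np.array([-d[1],d[0]])
o=s['position']+R@[0,0,.0542]; m=np.array([.5118,.0311]); q=o[:2]-m; print('s,lat,h',q@d-.0019,q@d2,o[2]-.094)
E
```

```text
[0.51076739 0.07484763 0.15561439] [-0.00994013  0.78894989 -3.22144751] [-0.17281308 -0.02692092 -0.03647299] [ 0.34  0.4  -0.7   1.87  0.23  0.96 -0.39]
3.7193884079125152 [-0.00142207  0.07001366 -0.99754502]
s,lat,h -0.04941488162619625 0.0019606478627016474 0.007547452168651991
```

Call:
drive_tool:
  targets:
    - [0,0,0,0,-0.25,-0.03,0]
    - [0,0,0,0,-0.5,-0.05,0]
    - [0,0,0,0,-0.75,-0.07,0]
    - [0,0,0,0,-0.75,-0.07,0]
    - [0,0,0,0,-0.75,-0.07,0]

```text
clock: 8.45
position: [0.5096, 0.0438, 0.1511]
ee_rot: [-2.114, -2.253, -0.074]
force: [0.3, -0.4, -2.4]
width: 0.123
gripper_force: 30.0
```

```bash
cat >> h.py <<'E'
def st():
    s=arm.observe();R=cv2.Rodrigues(s['ee_rot'])[0]
    d=np.array([np.cos(np.radians(-86.3)),np.sin(np.radians(-86.3))]);d2=np.array([-d[1],d[0]])
    o=s['position']+R@[0,0,.0542]; m=np.array([.5118,.0311]); q=o[:2]-m; S=q@d-.0019
    print('t',s['clock'],'pos',s['position'].round(4),'F',s['force'].round(1),'s %.1f lat %.1f h-above-floor %.1f mm'%(S*1e3,q@d2*1e3,(o[2]-.094+.07*S)*1e3),'grip',s['gripper_force'],R[:,2].round(3))
E
python3 -c "
from h import *
st()"
```

```text
t 8.45 pos [0.5096 0.0438 0.1511] F [ 0.3 -0.4 -2.4] s -18.5 lat -1.4 h-above-floor 1.8 mm grip 29.993308782577515 [-0.004  0.07  -0.998]
```

Call:
drive_tool:
  targets:
    - [0,0,0,0.03,-0.1,0.01,0]
    - [0,0,0,0.04,-0.2,0.01,0]
    - [0,0,0,0.05,-0.3,0,0]
    - [0,0,0,0.06,-0.4,-0.01,0]
    - [0,0,0,0.06,-0.5,-0.02,0]

```text
clock: 8.95
position: [0.512, 0.024, 0.1503]
ee_rot: [-2.113, -2.255, -0.074]
force: [0.8, -0.3, -3.2]
width: 0.128
gripper_force: 30.0
```

```bash
python3 -c "
from h import *
st()"
```

```text
t 8.95 pos [0.512  0.024  0.1503] F [ 0.8 -0.3 -3.2] s 1.4 lat -0.2 h-above-floor 2.3 mm grip 29.9936306476593 [-0.004  0.07  -0.998]
```

Entered freely with nominal weight only on the wrist. Continuing.

Call:
drive_tool:
  targets:
    - [0,0,0,0.01,-0.15,-0.01,0]
    - [0,0,0,0.02,-0.3,-0.02,0]
    - [0,0,0,0.03,-0.45,-0.03,0]
    - [0,0,0,0.04,-0.6,-0.04,0]
    - [0,0,0,0.05,-0.75,-0.05,0]

```text
clock: 9.45
position: [0.514, -0.0063, 0.1483]
ee_rot: [-2.113, -2.255, -0.074]
force: [0.1, 0.5, -3.0]
width: 0.126
gripper_force: 30.0
```

```bash
python3 -c "
from h import *
st()"
```

```text
t 9.45 pos [ 0.514  -0.0063  0.1483] F [ 0.1  0.5 -3. ] s 31.7 lat -0.2 h-above-floor 2.5 mm grip 29.993610978126526 [-0.004  0.07  -0.998]
```

Call:
drive_tool:
  targets:
    - [0,0,0,0.01,-0.2,-0.01,0]
    - [0,0,0,0.03,-0.4,-0.03,0]
    - [0,0,0,0.04,-0.6,-0.04,0]
    - [0,0,0,0.05,-0.8,-0.06,0]
    - [0,0,0,0.06,-1,-0.07,0]

```text
clock: 9.95
position: [0.5164, -0.0464, 0.1455]
ee_rot: [-2.113, -2.255, -0.074]
force: [-0.5, 0.1, -2.9]
width: 0.132
gripper_force: 30.0
```

Call:
drive_tool:
  targets:
    - [0,0,0,0.01,-0.2,-0.01,0]
    - [0,0,0,0.03,-0.4,-0.03,0]
    - [0,0,0,0.04,-0.6,-0.04,0]
    - [0,0,0,0.05,-0.8,-0.06,0]
    - [0,0,0,0.06,-1,-0.07,0]

```text
clock: 10.45
position: [0.5188, -0.0864, 0.1426]
ee_rot: [-2.113, -2.255, -0.074]
force: [0.7, -0.3, -3.1]
width: 0.128
gripper_force: 30.0
```

```bash
python3 -c "
from h import *
st()"
```

```text
t 10.45 pos [ 0.5188 -0.0864  0.1426] F [ 0.7 -0.3 -3.1] s 112.0 lat -0.6 h-above-floor 2.4 mm grip 29.993660151958466 [-0.004  0.07  -0.998]
```

Call:
drive_tool:
  targets:
    - [0,0,0,0.02,-0.2,-0.01,0]
    - [0,0,0,0.04,-0.4,-0.03,0]
    - [0,0,0,0.05,-0.6,-0.04,0]
    - [0,0,0,0.06,-0.8,-0.06,0]
    - [0,0,0,0.08,-1,-0.07,0]

```text
clock: 10.95
position: [0.5219, -0.1263, 0.1398]
ee_rot: [-2.112, -2.255, -0.074]
force: [-0.3, -0.4, -2.9]
width: 0.129
gripper_force: 30.0
```

Call:
drive_tool:
  targets:
    - [0,0,0,0.01,-0.1,-0.01,0]
    - [0,0,0,0.02,-0.2,-0.02,0]
    - [0,0,0,0.02,-0.3,-0.02,0]
    - [0,0,0,0.02,-0.35,-0.03,0]
    - [0,0,0,0.02,-0.35,-0.03,0]

```text
clock: 11.45
position: [0.5227, -0.1399, 0.1387]
ee_rot: [-2.113, -2.254, -0.074]
force: [0.3, 0.7, -2.6]
width: 0.129
gripper_force: 30.0
```

```bash
python3 -c "
from h import *
st()"
```

```text
t 11.45 pos [ 0.5227 -0.1399  0.1387] F [ 0.3  0.7 -2.6] s 165.6 lat -0.1 h-above-floor 2.2 mm grip 29.993293583393097 [-0.004  0.07  -0.998]
```

Call:
drive_tool:
  targets:
    - [0,0,0,0,-0.06,-0.02,0]
    - [0,0,0,0.01,-0.12,-0.03,0]
    - [0,0,0,0.01,-0.18,-0.04,0]
    - [0,0,0,0.01,-0.24,-0.05,0]
    - [0,0,0,0.02,-0.26,-0.05,0]

```text
clock: 11.95
position: [0.5235, -0.1505, 0.1366]
ee_rot: [-2.113, -2.254, -0.074]
force: [-0.1, 0.4, -3.1]
width: 0.127
gripper_force: 30.0
```

Call:
drive_tool:
  targets:
    - [0,0,0,0,-0.02,0,0]
    - [0,0,0,0,-0.03,0,0]
    - [0,0,0,0,-0.04,0,0]
    - [0,0,0,0,-0.05,0,0]
    - [0,0,0,0,-0.05,0,0]

```text
clock: 12.45
position: [0.5236, -0.1521, 0.1367]
ee_rot: [-2.113, -2.255, -0.074]
force: [0.8, -0.7, -3.2]
width: 0.128
gripper_force: 30.0
```

```bash
python3 -c "
from h import *
st()"
```

```text
t 12.45 pos [ 0.5236 -0.1521  0.1367] F [ 0.8 -0.7 -3.2] s 177.9 lat -0.1 h-above-floor 1.1 mm grip 29.99347686767578 [-0.004  0.07  -0.998]
```

Creep on in about 0.5 mm steps, watching the force along y.

Call:
drive_tool:
  targets:
    - [0,0,0,0,-0.015,0,0]
    - [0,0,0,0,-0.025,0,0]
    - [0,0,0,0,-0.035,0,0]
    - [0,0,0,0,-0.035,0,0]

```text
clock: 12.85
position: [0.5235, -0.1527, 0.1367]
ee_rot: [-2.111, -2.255, -0.075]
force: [0.3, 4.0, -4.0]
width: 0.126
gripper_force: 30.0
```

Call:
drive_tool:
  targets:
    - [0,0,0,0,-0.01,0,0]
    - [0,0,0,0,-0.02,0,0]
    - [0,0,0,0,-0.025,0,0]
    - [0,0,0,0,-0.025,0,0]

```text
clock: 13.25
position: [0.5235, -0.153, 0.1367]
ee_rot: [-2.11, -2.255, -0.076]
force: [-0.2, 6.6, -3.3]
width: 0.128
gripper_force: 30.0
```

Call:
drive_tool:
  targets:
    - [0,0,0,0,-0.01,-0.01,0]
    - [0,0,0,0,-0.02,-0.02,0]
    - [0,0,0,0,-0.02,-0.03,0]
    - [0,0,0,0,-0.02,-0.03,0]

```text
clock: 13.65
position: [0.5237, -0.1532, 0.1358]
ee_rot: [-2.11, -2.255, -0.077]
force: [-0.4, 6.7, -0.8]
width: 0.129
gripper_force: 30.0
```

```bash
python3 -c "
from h import *
st()"
```

```text
t 13.65 pos [ 0.5237 -0.1532  0.1358] F [-0.4  6.7 -0.8] s 178.9 lat -0.0 h-above-floor 0.2 mm grip 29.994153678417206 [-0.004  0.072 -0.997]
```

Call:
drive_tool:
  targets:
    - [0,0,0,0,0,0,0.2]
    - [0,0,0,0,0,0,0.3]
    - [0,0,0,0,0,0,0.4]
    - [0,0,0,0,0,0,0.5]
    - [0,0,0,0,0,0,0.5]

```text
clock: 14.15
position: [0.5236, -0.1556, 0.1356]
ee_rot: [-2.113, -2.255, -0.074]
force: [-0.2, 0.7, -0.4]
width: 0.482
gripper_force: 0.0
```

Call:
drive_tool:
  targets:
    - [0,0,0,0,0.02,0,0.5]
    - [0,0,0,0,0.02,0.2,0.5]
    - [0,0,0,0,0.02,0.5,0.5]
    - [0,0,0,0,0.02,1,0.5]
    - [0,0,0,0,0.02,1.6,0.5]

```text
clock: 14.65
position: [0.5234, -0.1543, 0.2008]
ee_rot: [-2.112, -2.255, -0.074]
force: [0.8, 0.7, 0.1]
width: 0.502
gripper_force: 0.0
```

Call:
drive_tool:
  targets:
    - [0,0,0,0,0.5,1,0.5]
    - [0,0,0,0,1,2,0.5]
    - [0,0,0,-0.5,1.5,2.5,0.5]
    - [0,0,0,-0.8,2,2.5,0.5]
    - [0,0,0,-0.8,2,2.5,0.5]

```text
clock: 15.15
position: [0.4909, -0.071, 0.302]
ee_rot: [-2.109, -2.261, -0.076]
force: [-0.5, -0.6, 0.0]
width: 0.498
gripper_force: 0.0
```

```bash
python3 - <<'E'
from h import *
s=arm.observe();print(s['position'],s['force'],s['width'])
snap('wrist','w4.png');snap('side','side2.png');snap('top','top2.png')
a=cv2.imread('pics/w4.png');b=cv2.imread('pics/side2.png')[175:285,305:415]; t=cv2.imread('pics/top2.png')[205:270,335:450]
b=cv2.resize(b,(400,400),interpolation=cv2.INTER_CUBIC);a=cv2.resize(a,(400,300));t=cv2.resize(t,(400,226),interpolation=cv2.INTER_CUBIC)
im=np.zeros((526,800,3),np.uint8);im[:400,400:]=b;im[:300,:400]=a;im[300:526,:400]=t
cv2.imwrite('pics/fin.png',im)
E
```

```text
[ 0.49085405 -0.07104929  0.30195561] [-0.4728263  -0.61614732  0.02581638] 0.4979200369367227
```

View pics/fin.png

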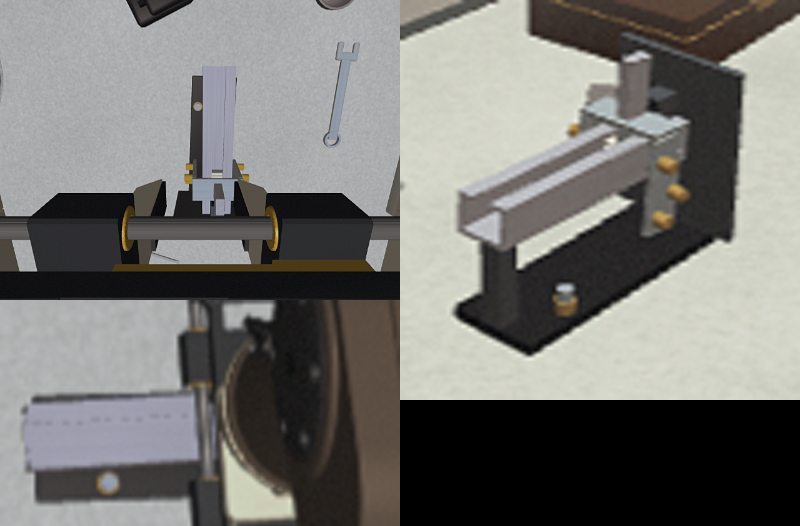

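The hanger hangs at the closed end with the glide inside the channel and plates outside. Tab top in the side view is at about full px (369.6,191), and the adapter is undisturbed. I'll check this numerically against home before handing in.

```bash
python3 - <<'E'
from h import *
R=cv2.Rodrigues(np.array([0,0,-1.5065]))[0]@cv2.Rodrigues(np.array([0,.07,0.]))[0]
for S in(.169,.174,.179):
    print(S,[proj('side2.png',np.array([.5118,.0311,.094])+R@np.array([S,0,0])+R@np.array(l)) .round(1)for l in[(0,0,.094),(-.018,-.038,.044),(.018,-.038,.044)]])
E
```

```text
0.169 [array([368.2, 190.4]), array([373.9, 212.5]), array([381.5, 208.8])]
0.174 [array([369.3, 189.9]), array([375., 212.]), array([382.6, 208.3])]
0.179 [array([370.4, 189.5]), array([376.1, 211.5]), array([383.6, 207.8])]
```

```bash
python3 -c "
from cell import arm
print(arm.sign_off())"
```

```text
the job is handed in; nothing more can be done
None
```

The hanger is in the rail and hanging at the closed end. The arm met the stop with about 7 N, 179 mm from the open end, then let go and backed clear. The job was handed in at about 15 s, with nothing else on the bench touched.

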